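# Zero the tube photometer and latch its carriage in the light path

## Robot

A 6-joint arm with a two-finger parallel gripper is mounted at the origin on a cart in front of the work surface, level with it; the furniture and walls round the work are solid. World frame = base frame: x ahead of the robot, y to its left, z up, the work surface at z = 0. Lengths are in m, angles in degrees, forces in N, time in s.
With the tool pointing down it reaches from about 0.325 to 0.75 m from the base axis. Payload 7.6 kg.
Tool frame: the origin (TCP) lies on the front face of the gripper's body, between the roots of the fingers; the fingertips stand 73 mm ahead of it and the grasp point (between the pads) lies 54 mm ahead of it; z points along the fingers, y is the direction in which the jaws open and shut (so a half turn about z gives the same grasp; the last joint's range is limited). The gripper opens to 85 mm and grips with 20 to 120 N. Pads are 22 mm wide; open, the fingers measure 114 mm over their backs; the gripper's body (76 mm by 85 mm) begins 54 mm behind the grasp point. The pads swing forward as they close: fully open they stand 13 mm farther back than shut.
Start: joints at [-67.741, 2.991, 80.254, -0, 96.75, -4.028], TCP at [0.233, -0.471, 0.304] pointing down, gripper open.
Joint ranges: [-166.34, 166.34], [-52.06, 124.39], [6.96, 135.62], [-60.46, 240.46], [14.63, 156.25], [-167.68, 167.68]. Speed limits (degrees/s): [147.25, 147.25, 172.46, 180, 180, 180].

## Interface

Orientations are given as [roll, pitch, yaw] about the fixed x, y, z axes, in that order (R = Rz(yaw) Ry(pitch) Rx(roll)).
In Python, from rig import env, viewer, nets gives the robot as it stands.
- The arm moves only by the tool arm_command, never from a script. Its argument "increments" is a list of rows, each an object of numbers: "gripper": the closure in counts, from 0 (fully open) to 255 (shut); "x", "y", "z": the shift along the tool's x, y, z in mm; "roll": the turn about the tool's z in rad. In form: [{"gripper": .., "x": .., "y": .., "z": .., "roll": ..}, ...]. A call has 1 to 12 rows; each row shifts and turns the commanded pose from where the row before left it, along the tool's axes as they then stand; what a row does not reach is not made up. A row lasts 1/8 s, in which the tool goes at most 62.5 mm and 10.7 degrees, less where a joint would pass 70% of its speed; a pose out of reach is approached as far as the arm can. A call with a gripper value outside its range is refused whole. The fingers move at their own pace and stop on an object; "squeeze" is the grip in N (left out, the last holds). Time passes only in rows, so rows that do not move let the fingers close. It gives the time, the measured TCP pose, the force and the opening at its end, in the units of the state.
- env.get_obs(): the state, without advancing time (a new reading comes with each control period).
- viewer.camera(name): name is "scene" or "top"; returns a dict with "img" (480x640x3 uint8, red, green, blue), "camera_matrix" (3x3 intrinsics, pixels), "rvec" (rotation vector, rad) and "tvec" (3), from world to camera coordinates, as OpenCV has them. Camera axes: x right, y down, z forward; pixel columns grow to the right and rows downward; lengths in m; the calibration is good to about 2 mm. A picture is of the moment at which its call begins. There is no depth.
- env.finish_job(): hands the job in, once; it reports no verdict.
Trained networks look in a picture, given as the dict that the camera call returned (one of the last four; its "shot" number tells which), for a name from the list of things; names that differ only in an ending like _2 or _b are one class to them, and where a whole thing is asked for, a point or a joint stands for the part that bears it (a point fixed in the world has none). Each returns a list of dicts, best first, with "confidence" (0 to 1); they miss things now and then, are a little off and sometimes report something else, mostly with a low value. They report only what shows in the picture. A call takes as long as a camera call.
- nets.silhouettes(picture, label): "pixels" (480x640 bool, what is visible of it).
- nets.landmark_of(picture, label): "position" ([x, y, z] in m, in world coordinates, good to about 4 mm: a listed point, or the origin of a listed thing).
The state is a dict: "time_s": time; "joint_pos": joint angles; "qvel": joint speeds; "effort": joint torques, N m; "tool_pos": TCP position; "eef_rot": TCP orientation; "contact_force": force on the tool from outside, world axes, zero at the start; "torque": the same for the moment, N m; "width": opening from 0.0 (shut) to 1.0 (fully open).
Only numpy, scipy, OpenCV 4.12 (cv2) and the standard library are available. Lean on these libraries where they do the work, as an engineer would, in place of code of your own. Each camera call takes 0.05 s, during which the arm holds its last target.

## Task

Take a reading of the tube that stands in the bench photometer's sprung carriage: with the fingertips push the carriage's upright thumb plate all the way in to its back stop, which zeroes the instrument on its reference glass, then let go, so that the spring brings the carriage back on to the stop pin with the tube in the light path. Once it has latched there, and not before, press the round measuring key on the console fully down and withdraw. Nothing is to be gripped or lifted: touch neither the tube nor the stop pin, and leave the tube rack and the bottles where they stand.

Things in the scene. Friction and masses are not known exactly. Their poses are not given: they have to be found in the camera images.
- reader: the photometer, a white and grey instrument fixed to the bench. Origin on the bench; +x = the way the carriage is pushed, y left, z up. Its frame, mm: base plate, top z 14: x -61..95, y -125..81, with a tongue x -165..-61, y -47..67; two white blocks x -45..93, top z 72: left y 33..77, right (console: measuring key in front, display frame to z 76 behind) y -123..-33; the carriage runs between them
- carriage (a joint): carriage travel along the reader's +x, m: 0 out (start), 0.028 latched on the stop pin, 0.050 back stop. A damped spring pushes it out: 3.5 N at 0, 6.5 N at 0.028, 8.5 N at 0.050 (2 N more while its tooth lifts the pin, 0.007 to 0.024). Let go short of 0.024 it comes right out again; beyond 0.028 the pin has dropped behind the tooth, and let go it returns in half a second and stops at 0.028
- push_face (a point): centre of the front face of the carriage's thumb plate, moves with it; axes as the reader's; in the reader's frame x = -165 mm plus travel, y 0, z 45 mm. The plate is black, upright, 52 mm wide, 8 mm thick, from 16 to 68 mm above the bench. Push along the reader's +x; keep the fingertips over the base plate's top (14 mm)
- stop_pin: sprung upright steel pin with a grooved round head 16 mm across; the carriage's tooth lifts it 5.5 mm in passing and it drops by itself. Origin at its lower end (reader's frame x -87, y 23 mm). It sits in an aluminium bracket left of the carriage (x -99..-75, y 15..59, up to z 52 mm). Not to be touched
- pin_top (a point): top of the stop pin's head; 70.5 mm above the bench when the pin is down
- tube_seat (a point): centre of the bottom of the carriage's tube well, 26 mm above the bench; reader's frame x = -53 mm plus travel, y 0. The well is 44 mm deep, in a black block 30 mm square whose top is 70 mm above the bench
- sample_tube: screw-cap tube with a teal cap, 18 mm across, 83 mm high, standing loose in the carriage's well, so that its top is 109 mm above the bench. Origin at its lower end. Not to be touched; it rides with the carriage
- read_key (a joint): travel of the measuring key, in m: 0 up, 0.005 fully down; it springs up again; fully down takes 4 N
- read_key_top (a point): centre of the top of the round white measuring key, 24 mm across, in a round grey housing 40 mm across on the console, in front of the display; pressed straight down; axes as the reader's. It lies 93 mm above the bench, 9 mm over the housing's rim (84 mm), 4 mm when down
- rack: blue tube rack, 72 x 200 x 52 mm, with four capped tubes in it (up to 89 mm high), loose on the bench to the left of the reader; bystander. Origin under its centre, its long side along its y
- amber_bottle: brown bottle with a black cap, 48 mm across, 103 mm high, loose to the right of the reader; bystander. Origin under its centre
- small_bottle: small brown bottle with a white cap, 30 mm across, 56 mm high, loose to the right of the reader, nearer to the robot; bystander. Origin under its centre

How it is judged (in metres and radians):
On the way, in this order (a step that is already met when the one before it is completed fails the run):
1. the carriage is pushed to its back stop (0.046 or more of 0.050 m) (value of joint carriage above 0.046 m), for 0.1 s.
2. the carriage is let go, has come back and stands latched on the stop pin (value of joint carriage between 0.0262 and 0.0298 m and z of pin_top in the frame of reader below 0.0725 m and contact force between each of the fingers, the arm and reader below 0.3 N), for 0.2 s.
3. the measuring key is pressed down (value of joint carriage between 0.0262 and 0.0298 m and z of pin_top in the frame of reader below 0.0725 m and value of joint read_key above 0.0038 m), for 0.05 s.
At the end, for the whole second after the job is handed in: The carriage rests latched on the stop pin at mid travel (26.2 to 29.8 mm) with the pin down, the tube sits in its well (within 10 mm of its seat, not raised by more than 6 mm, leaning less than 0.15 rad), the measuring key is up again, and rack and bottles are within 15 mm of where they stood (value of joint carriage between 0.0262 and 0.0298 m and z of pin_top in the frame of reader below 0.0725 m and z of sample_tube in the frame of tube_seat below 0.006 m and distance between sample_tube and tube_seat below 0.01 m and value of joint read_key below 0.001 m and velocity of joint carriage between -0.01 and 0.01 m/s and angle between sample_tube's own z axis and vertical below 0.15 rad and distance of each of rack, amber_bottle, small_bottle from where it was at the start of the episode below 0.015 m); the robot touches nothing.
It fails at once if the measuring key is pressed while the carriage is not latched at mid travel (value of joint read_key above 0.002 m and not (value of joint carriage between 0.0262 and 0.0298 m)).
It fails at once if the tube is touched with more than 1 N (contact force between any of the fingers, the arm and sample_tube above 1 N).
It fails at once if the tube is lifted out of its well (z of sample_tube in the frame of tube_seat above 0.012 m).
It fails at once if the stop pin is touched with more than 1 N (contact force between any of the fingers, the arm and stop_pin above 1 N).
It fails at once if the rack or a bottle is shifted by more than 25 mm, lifted or tipped (distance of any of rack, amber_bottle, small_bottle from where it was at the start of the episode above 0.025 m or angle between any of rack, amber_bottle, small_bottle's own z axis and vertical above 0.3 rad).
It also fails if it takes over 38 s, if anything falls off the work surface, if the arm or the gripper's body presses on something with over 40 N, if the wrist force passes 120 N, or if a joint passes its speed limit or range.

## Working session

There is one attempt and no reset: what is moved stays moved. The work goes in short steps, Python scripts to look and compute and a tool call to move; the robot and the scene stay as the last step left them, time stands still between calls to the robot, and variables do not carry over. Pictures are saved under pics/ and viewed, and the job is handed in when it is done.

Besides the shell and the picture viewer there is one more tool, called by a JSON object that holds its "api" and its "payload", one argument or row to a line. arm_command: Moves the arm, as the interface text tells. Its arguments: {"type":"object","properties":{"increments":{"type":"array"},"squeeze":{"type":"number"}},"required":["increments"]}

```bash
mkdir -p pics; ls
python3 - <<'E'
from rig import env, viewer, nets
import cv2, numpy as np
print(env.get_obs())
for n in ("scene","top"):
    p=viewer.camera(n)
    cv2.imwrite(f"pics/{n}1.png",p["img"][...,::-1])
    print(n,p["camera_matrix"],p["rvec"],p["tvec"])
    for l in ("reader","push_face","stop_pin","pin_top","tube_seat","sample_tube","read_key_top","rack","amber_bottle","small_bottle"):
        r=nets.landmark_of(p,l)
        print(l,[(np.round(q["position"],4).tolist(),round(q["confidence"],2)) for q in r[:2]])
E
```

```text
pics
{'time_s': 0.0, 'joint_pos': array([-6.77404483e+01,  3.02827979e+00,  8.03136942e+01,  7.01440797e-04,
        9.67496520e+01, -4.02789547e+00]), 'qvel': array([ 0.06259598, -0.07239288, -0.02910196,  0.02418206,  0.0366326 ,
       -0.13098667]), 'effort': array([-3.66405347e-04, -3.81663251e+01, -3.60187876e+01, -9.02534384e-05,
        6.12509844e-03, -8.40465447e-06]), 'tool_pos': array([ 0.23246057, -0.47052033,  0.3030567 ]), 'eef_rot': array([-1.79908649e+02, -7.13098847e-03,  2.62875234e+01]), 'contact_force': array([ 0.37301229,  0.04158494, -0.08571203]), 'torque': array([ 0.00691194, -0.00598858,  0.00924591]), 'width': 0.9993219772730385}
scene [[579.46708883   0.         326.17341653]
 [  0.         579.46708883 238.13815326]
 [  0.           0.           1.        ]] [ 1.18997623 -2.11967613  1.13214185] [0.28569827 0.34968756 0.63032288]
reader [([0.6461, -0.0754, 0.0015], 0.9)]
push_face [([0.4838, -0.1009, 0.0426], 0.8)]
stop_pin [([0.5607, -0.0673, 0.0312], 0.53)]
pin_top [([0.5585, -0.067, 0.0686], 0.51)]
tube_seat [([0.5903, -0.0888, 0.0268], 0.8)]
sample_tu
[... 224 characters left out ...]
58)]
top [[467.41291933   0.         324.42103876]
 [  0.         467.41291933 243.54887904]
 [  0.           0.           1.        ]] [ 2.16143423 -2.15695814  0.15176202] [-0.03356381  0.60095377  0.87643181]
reader []
push_face [([0.4824, -0.1024, 0.0426], 0.87), ([0.5576, -0.0677, 0.0254], 0.3)]
stop_pin [([0.5566, -0.0674, 0.0227], 0.6)]
pin_top [([0.5588, -0.0692, 0.0707], 0.53), ([0.5967, -0.086, 0.0235], 0.28)]
tube_seat [([0.5947, -0.0844, 0.0308], 0.73)]
sample_tube [([0.5948, -0.0858, 0.0241], 0.48)]
read_key_top [([0.6553, -0.16, 0.0925], 0.48)]
rack [([0.6044, 0.0921, -0.001], 0.88)]
amber_bottle [([0.6851, -0.2724, 0.0046], 0.9)]
small_bottle [([0.5733, -0.2771, 0.0006], 0.5)]
```

View pics/scene1.png

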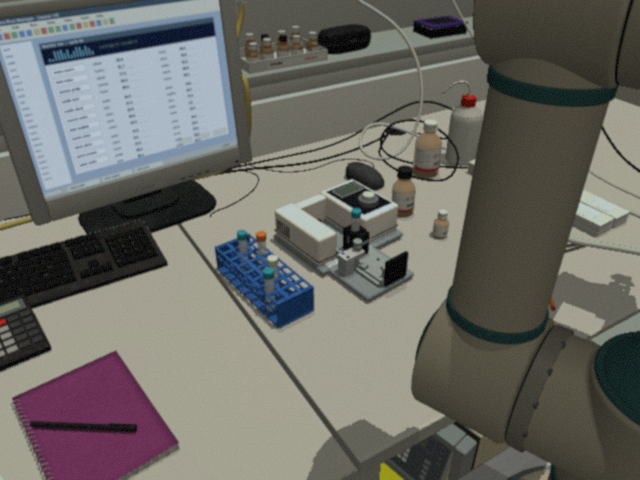

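View pics/top1.png

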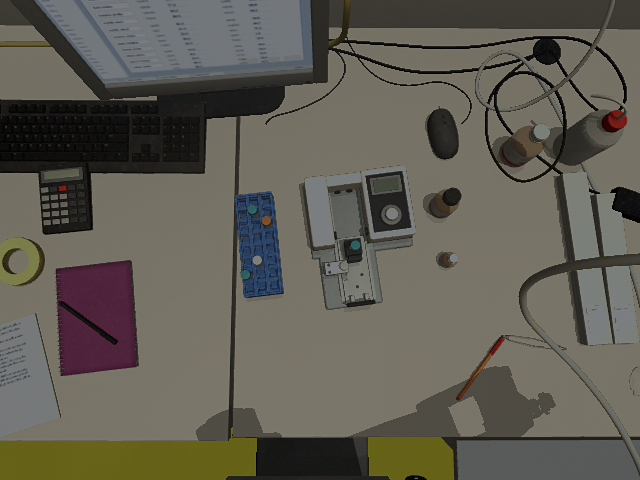

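The views show the reader around (360,240) in top view, thumb plate at ~(360,302), key at (391,214), tube cap at (354,245). I'll enlarge both to refine the pose.

Run:
```python
import cv2
a=cv2.imread("pics/top1.png")[155:320,290:430]
cv2.imwrite("pics/topz.png",cv2.resize(a,None,fx=3.6,fy=3.6,interpolation=cv2.INTER_CUBIC))
a=cv2.imread("pics/scene1.png")[170:305,265:420]
cv2.imwrite("pics/scenez.png",cv2.resize(a,None,fx=4,fy=4,interpolation=cv2.INTER_CUBIC))
```

```text
(no output)
```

View pics/topz.png

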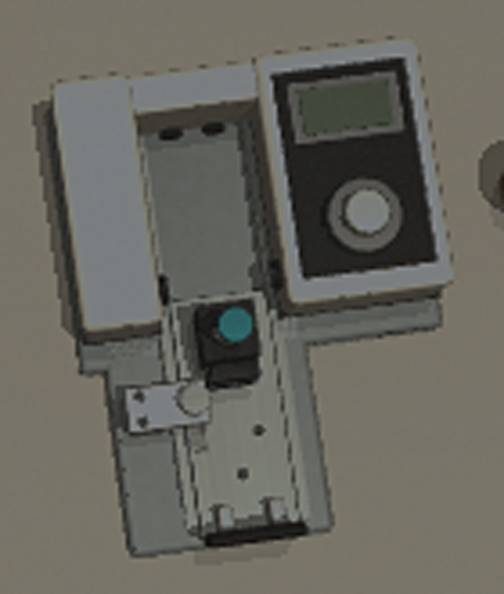

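View pics/scenez.png

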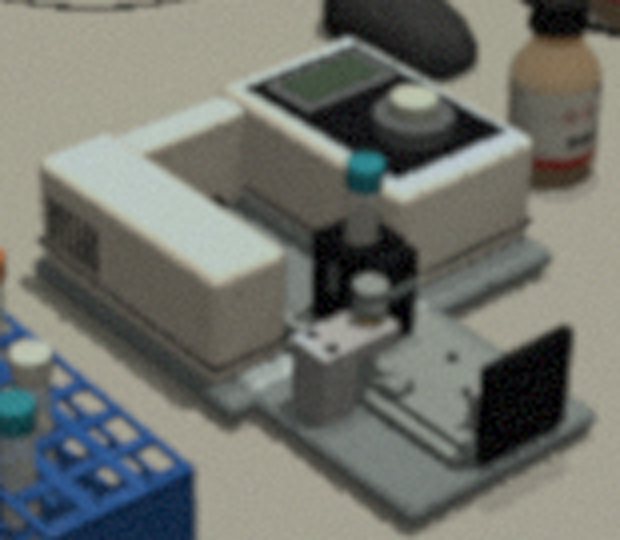

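```bash
cat > fit.py <<'E'
from rig import env, viewer, nets
import cv2, numpy as np
from scipy.optimize import least_squares
T=[(-45,77,72,84,336),(-45,33,72,160,326),(-45,-123,72,452,280),(-45,-33,72,291,304),(93,-123,72,413,40),(93,77,72,53,85),
(-165,67,14,131,556),(-165,-47,14,330,528),(-165,26,68,205,542),(-165,-26,68,306,531),(-53,0,109,235,324),(-87,23,70.5,191,400)]
S=[(-53,0,109,367,158),(-87,23,70.5,369,282),(-165,26,68,483,374),(-165,-26,68,570,328),(-165,67,14,405,528),(-165,-47,14,592,415)]
c={n:viewer.camera(n) for n in("top","scene")}
def proj(n,P):return cv2.projectPoints(np.array(P,float).reshape(-1,1,3),c[n]["rvec"],c[n]["tvec"],c[n]["camera_matrix"],None)[0].reshape(-1,2)
def world(p,P):
    P=np.array(P)/1000;a=p[2];return np.c_[p[0]+np.cos(a)*P[:,0]-np.sin(a)*P[:,1],p[1]+np.sin(a)*P[:,0]+np.cos(a)*P[:,1],P[:,2]]
T=np.array(T,float);S=np.array(S,float)
D={"top":(T[:,:3],np.c_[290+T[:,3]/3.6,155+T[:,4]/3.6]),"scene":(S[:,:3],np.c_[265+S[:,3]/4,170+S[:,4]/4])}
def res(p,ns=("top","scene")):return np.concatenate([(proj(n,world(p,D[n][0]))-D[n][1]).ravel() for n in ns])
for ns in (("top","scene"),("top",),("scene",)):
    r=least_squares(res,[.646,-.078,.14],args=(ns,),loss="soft_l1")
    print(ns,r.x,np.degrees(r.x[2]),np.round(res(r.x,ns).reshape(-1,2),1).tolist())
    if len(ns)==2:p=r.x
k=least_squares(lambda q:np.concatenate([proj("top",q)[0]-[290+367/3.6,155+211/3.6],proj("scene",q)[0]-[265+413/4,170+97/4]]),[.65,-.158,.093])
print("key",k.x,k.fun); 
tt=least_squares(lambda q:np.concatenate([proj("top",q)[0]-D["top"][1][10],proj("scene",q)[0]-D["scene"][1][0]]),[.65,-.158,.093]);print("tube top tri",tt.x)
for n,q in(("push",(-165,0,45)),("end",(-115,0,45)),("seat",(-53,0,26))):print(n,world(p,[q]))
E
python3 fit.py
```

```text
('top', 'scene') [ 0.64475198 -0.07906988  0.13212515] 7.570213328319367 [[-1.3, -1.3], [0.7, -1.5], [1.1, 0.8], [-1.1, 0.2], [0.8, -2.5], [-1.8, -2.2], [-1.1, 0.3], [0.6, 0.5], [0.5, 1.6], [-0.0, 1.0], [-0.8, -1.5], [0.3, -0.7], [-2.3, 1.2], [-0.5, 1.3], [0.8, 0.8], [1.0, 0.9], [0.6, -2.7], [1.2, -0.4]]
('top',) [ 0.64399522 -0.07880054  0.13788683] 7.900333389156377 [[-1.3, -0.7], [0.7, -1.0], [1.0, 0.8], [-1.1, 0.4], [0.4, -2.4], [-2.2, -1.5], [-0.8, 0.8], [0.9, 0.7], [0.8, 2.0], [0.3, 1.3], [-0.7, -1.1], [0.5, -0.2]]
('scene',) [ 0.64661972 -0.08396464  0.10246364] 5.870734137523834 [[-1.3, 0.3], [-0.2, 0.3], [0.0, 0.1], [0.9, 0.7], [-0.6, -3.7], [1.4, -0.4]]
key [ 0.65048343 -0.15737555  0.09321278] [ 0.01943547  0.01404451 -0.02459893 -0.00093007]
tube top tri [ 0.58853982 -0.08761723  0.11301285]
push [[ 0.48119009 -0.10080716  0.045     ]]
end [[ 0.5307543  -0.09422011  0.045     ]]
seat [[ 0.59221392 -0.08605216  0.026     ]]
```

{"api": "arm_command", "payload": {
  "increments": [
    {"gripper": 255, "roll": 0.163},
    {"gripper": 255, "roll": 0.163},
    {"gripper": 255, "x": 26, "y": -33.3},
    {"gripper": 255, "x": 26, "y": -33.3},
    {"gripper": 255, "x": 26, "y": -33.3},
    {"gripper": 255, "x": 26, "y": -33.3},
    {"gripper": 255, "x": 26, "y": -33.3},
    {"gripper": 255, "x": 26, "y": -33.3},
    {"gripper": 255, "x": 26, "y": -33.3},
    {"gripper": 255, "x": 26, "y": -33.3},
    {"gripper": 255, "x": 26, "y": -33.3},
    {"gripper": 255, "x": 26, "y": -33.3}
  ],
  "squeeze": 20
}}

```text
$.increments[0]: bad value
```

{"api": "arm_command", "payload": {
  "increments": [
    {"gripper": 255, "x": 0, "y": 0, "z": 0, "roll": 0.163},
    {"gripper": 255, "x": 0, "y": 0, "z": 0, "roll": 0.163},
    {"gripper": 255, "x": 26, "y": -33.3, "z": 0, "roll": 0},
    {"gripper": 255, "x": 26, "y": -33.3, "z": 0, "roll": 0},
    {"gripper": 255, "x": 26, "y": -33.3, "z": 0, "roll": 0},
    {"gripper": 255, "x": 26, "y": -33.3, "z": 0, "roll": 0},
    {"gripper": 255, "x": 26, "y": -33.3, "z": 0, "roll": 0},
    {"gripper": 255, "x": 26, "y": -33.3, "z": 0, "roll": 0},
    {"gripper": 255, "x": 26, "y": -33.3, "z": 0, "roll": 0},
    {"gripper": 255, "x": 26, "y": -33.3, "z": 0, "roll": 0},
    {"gripper": 255, "x": 26, "y": -33.3, "z": 0, "roll": 0},
    {"gripper": 255, "x": 26, "y": -33.3, "z": 0, "roll": 0}
  ],
  "squeeze": 20
}}

```text
time_s: 2.7
tool_pos: [0.4467, -0.1049, 0.3041]
eef_rot: [180.0, -0.0, 7.6]
contact_force: [0.7, -0.4, 0.1]
width: 0.0
```

{"api": "arm_command", "payload": {
  "increments": [
    {"gripper": 255, "x": 0, "y": 0, "z": 45, "roll": 0},
    {"gripper": 255, "x": 0, "y": 0, "z": 45, "roll": 0},
    {"gripper": 255, "x": 0, "y": 0, "z": 45, "roll": 0},
    {"gripper": 255, "x": 0, "y": 0, "z": 30, "roll": 0},
    {"gripper": 255, "x": 0, "y": 0, "z": 20, "roll": 0},
    {"gripper": 255, "x": 0, "y": 0, "z": 11, "roll": 0}
  ]
}}

```text
time_s: 3.45
tool_pos: [0.4458, -0.1061, 0.1069]
eef_rot: [-180.0, 0.1, 7.6]
contact_force: [0.1, 0.1, -0.2]
width: -0.0
```

Run:
```python
from rig import env, viewer, nets
import cv2
o=env.get_obs();print(o["tool_pos"],o["contact_force"])
for n,b in(("top",(155,330,280,440)),("scene",(150,310,265,470))):
    p=viewer.camera(n); a=p["img"][b[0]:b[1],b[2]:b[3],::-1]
    cv2.imwrite(f"pics/{n}2.png",cv2.resize(a,None,fx=3.4,fy=3.4,interpolation=cv2.INTER_CUBIC))
```

```text
[ 0.44580689 -0.10611449  0.10688555] [ 0.09604124  0.08781559 -0.16143781]
```

View pics/scene2.png

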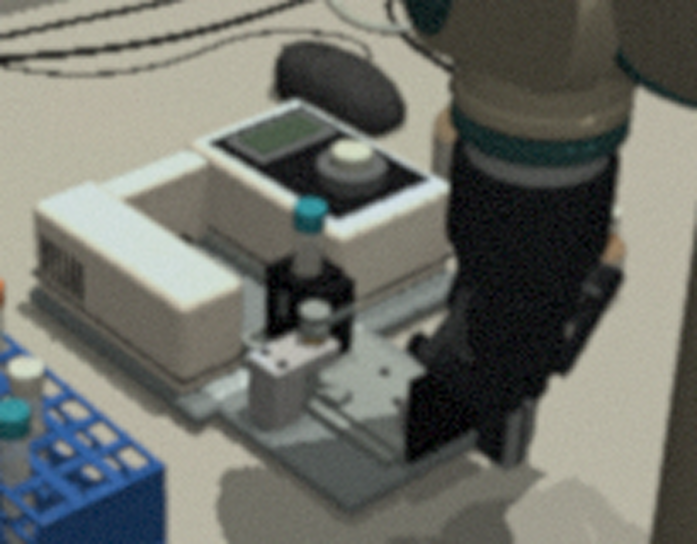

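View pics/top2.png

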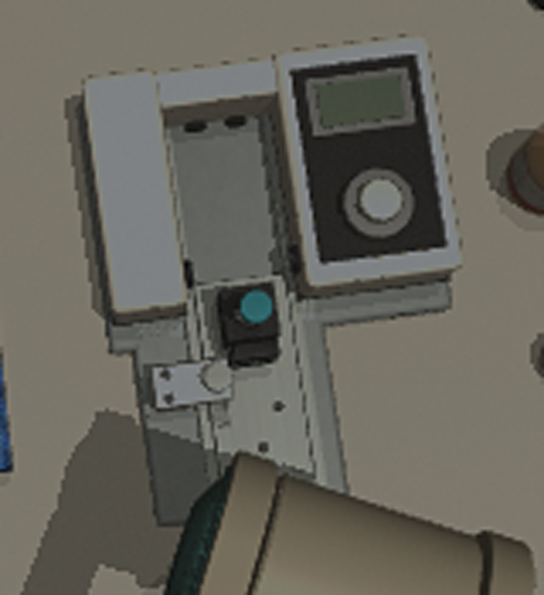

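The fingers stand behind the plate with nothing touching. Pushing in steps, watching the force.

{"api": "arm_command", "payload": {
  "increments": [
    {"gripper": 255, "x": 10, "y": 0, "z": 0, "roll": 0},
    {"gripper": 255, "x": 8, "y": 0, "z": 0, "roll": 0},
    {"gripper": 255, "x": 7, "y": 0, "z": 0, "roll": 0},
    {"gripper": 255, "x": 5, "y": 0, "z": 0, "roll": 0},
    {"gripper": 255, "x": 0, "y": 0, "z": 0, "roll": 0}
  ]
}}

```text
time_s: 4.18
tool_pos: [0.476, -0.1022, 0.1079]
eef_rot: [180.0, 0.0, 7.6]
contact_force: [-3.8, -0.3, 2.1]
width: -0.0
```

{"api": "arm_command", "payload": {
  "increments": [
    {"gripper": 255, "x": 8, "y": 0, "z": 0, "roll": 0},
    {"gripper": 255, "x": 8, "y": 0, "z": 0, "roll": 0},
    {"gripper": 255, "x": 8, "y": 0, "z": 0, "roll": 0},
    {"gripper": 255, "x": 8, "y": 0, "z": 0, "roll": 0},
    {"gripper": 255, "x": 8, "y": 0, "z": 0, "roll": 0},
    {"gripper": 255, "x": 0, "y": 0, "z": 0, "roll": 0}
  ]
}}

```text
time_s: 4.92
tool_pos: [0.515, -0.0969, 0.1077]
eef_rot: [-180.0, 0.1, 7.6]
contact_force: [-6.9, 0.3, 4.1]
width: 0.001
```

{"api": "arm_command", "payload": {
  "increments": [
    {"gripper": 255, "x": 4, "y": 0, "z": 0, "roll": 0},
    {"gripper": 255, "x": 2, "y": 0, "z": 0, "roll": 0},
    {"gripper": 255, "x": 0, "y": 0, "z": 0, "roll": 0}
  ]
}}

```text
time_s: 5.3
tool_pos: [0.5206, -0.0962, 0.1076]
eef_rot: [-180.0, 0.2, 7.6]
contact_force: [-8.6, -0.7, 4.2]
width: -0.002
```

{"api": "arm_command", "payload": {
  "increments": [
    {"gripper": 255, "x": 2, "y": 0, "z": 0, "roll": 0},
    {"gripper": 255, "x": 0, "y": 0, "z": 0, "roll": 0}
  ]
}}

```text
time_s: 5.55
tool_pos: [0.522, -0.096, 0.1077]
eef_rot: [-180.0, 0.3, 7.6]
contact_force: [-12.9, 0.1, 8.3]
width: 0.002
```

{"api": "arm_command", "payload": {
  "increments": [
    {"gripper": 255, "x": 2, "y": 0, "z": 0, "roll": 0},
    {"gripper": 255, "x": 0, "y": 0, "z": 0, "roll": 0}
  ]
}}

```text
time_s: 5.8
tool_pos: [0.5223, -0.096, 0.1076]
eef_rot: [-179.9, 0.6, 7.6]
contact_force: [-25.3, -0.4, 16.3]
width: -0.003
```

Run:
```python
from rig import env, viewer, nets
import cv2
for n,b in(("top",(155,330,280,440)),("scene",(150,310,265,470))):
    p=viewer.camera(n); a=p["img"][b[0]:b[1],b[2]:b[3],::-1]
    for l in("push_face","tube_seat","pin_top"):print(n,l,[(q["position"].round(4) if hasattr(q["position"],"round") else q["position"],q["confidence"]) for q in nets.landmark_of(p,l)[:2]])
    cv2.imwrite(f"pics/{n}3.png",cv2.resize(a,None,fx=3.4,fy=3.4,interpolation=cv2.INTER_CUBIC))
print(env.get_obs()["time_s"])
```

```text
top push_face []
top tube_seat [([0.6429, -0.0813, 0.0318], 0.89)]
top pin_top []
scene push_face [([0.5335, -0.0924, 0.0434], 0.82)]
scene tube_seat [([0.6428, -0.0816, 0.0278], 0.94), ([0.6007, 0.0951, 0.0043], 0.61)]
scene pin_top [([0.5585, -0.0704, 0.0718], 0.39)]
6.2
```

View pics/scene3.png

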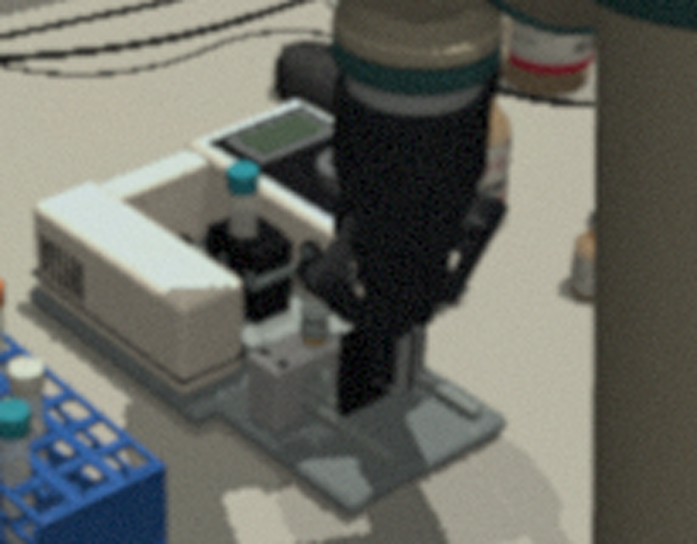

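View pics/top3.png

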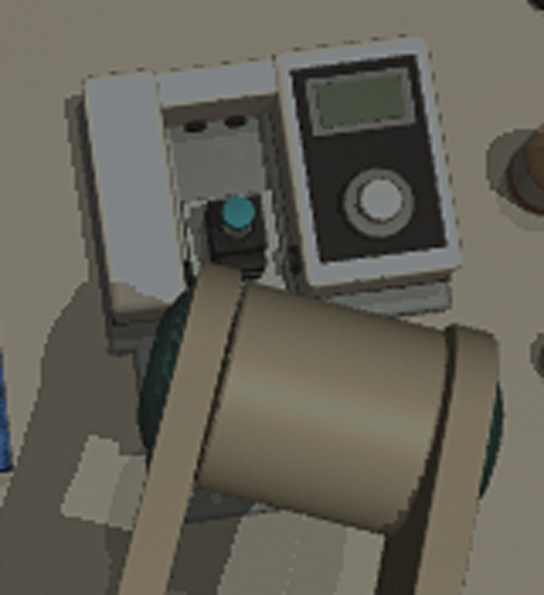

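The carriage is at its back stop (the seat moved ~50 mm). Now let go.

{"api": "arm_command", "payload": {
  "increments": [
    {"gripper": 255, "x": -4, "y": 0, "z": 0, "roll": 0},
    {"gripper": 255, "x": -8, "y": 0, "z": 0, "roll": 0},
    {"gripper": 255, "x": -10, "y": 0, "z": 0, "roll": 0},
    {"gripper": 255, "x": -15, "y": 0, "z": 0, "roll": 0},
    {"gripper": 255, "x": -20, "y": 0, "z": 0, "roll": 0},
    {"gripper": 255, "x": -20, "y": 0, "z": 0, "roll": 0},
    {"gripper": 255, "x": 0, "y": 0, "z": 0, "roll": 0},
    {"gripper": 255, "x": 0, "y": 0, "z": 0, "roll": 0},
    {"gripper": 255, "x": 0, "y": 0, "z": 0, "roll": 0},
    {"gripper": 255, "x": 0, "y": 0, "z": 0, "roll": 0}
  ]
}}

```text
time_s: 7.45
tool_pos: [0.4495, -0.1058, 0.1078]
eef_rot: [180.0, -0.0, 7.6]
contact_force: [0.1, -0.7, -0.4]
width: 0.001
```

Run:
```python
from rig import env, viewer, nets
import cv2
for n,b in(("top",(155,330,280,440)),("scene",(150,310,265,470))):
    p=viewer.camera(n); a=p["img"][b[0]:b[1],b[2]:b[3],::-1]
    for l in("push_face","tube_seat","pin_top","read_key_top"):print(n,l,[(q["position"].round(4) if hasattr(q["position"],"round") else q["position"],q["confidence"]) for q in nets.landmark_of(p,l)[:2]])
    cv2.imwrite(f"pics/{n}4.png",cv2.resize(a,None,fx=3.4,fy=3.4,interpolation=cv2.INTER_CUBIC))
print(env.get_obs()["time_s"],env.get_obs()["tool_pos"])
```

```text
top push_face [([0.507, -0.0989, 0.0464], 0.67)]
top tube_seat [([0.6244, -0.0842, 0.0277], 0.87), ([0.5563, -0.0692, 0.0236], 0.59)]
top pin_top [([0.5586, -0.0712, 0.0695], 0.55)]
top read_key_top [([0.6549, -0.1586, 0.0923], 0.54)]
scene push_face [([0.5146, -0.0964, 0.0448], 0.66)]
scene tube_seat [([0.6188, -0.0824, 0.0279], 0.81)]
scene pin_top [([0.5567, -0.0677, 0.0706], 0.46)]
scene read_key_top [([0.6544, -0.1573, 0.0938], 0.51)]
7.95 [ 0.44913519 -0.10586315  0.10792311]
```

View pics/scene4.png

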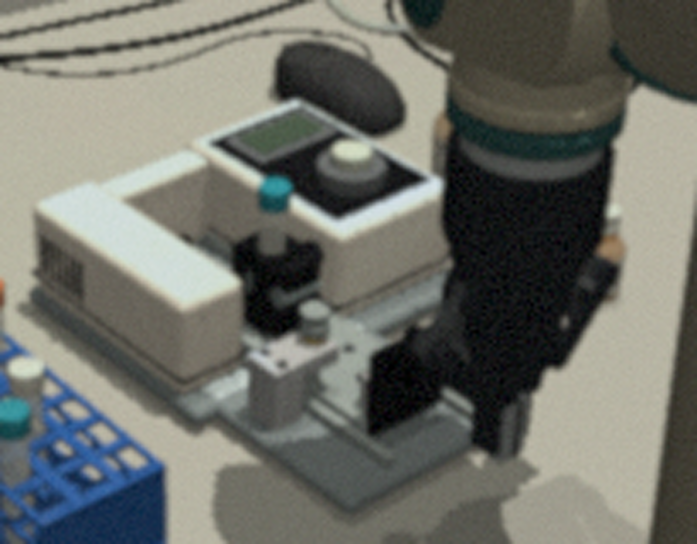

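The carriage is latched with the pin down. Rising and moving over the key.

{"api": "arm_command", "payload": {
  "increments": [
    {"gripper": 255, "x": 0, "y": 0, "z": -45, "roll": 0},
    {"gripper": 255, "x": 0, "y": 0, "z": -50, "roll": 0},
    {"gripper": 255, "x": 0, "y": 0, "z": -45, "roll": 0},
    {"gripper": 255, "x": 0, "y": 39.2, "z": 0, "roll": 0},
    {"gripper": 255, "x": 0, "y": 39.3, "z": 0, "roll": 0},
    {"gripper": 255, "x": 39, "y": 0, "z": 0, "roll": 0},
    {"gripper": 255, "x": 39, "y": 0, "z": 0, "roll": 0},
    {"gripper": 255, "x": 39, "y": 0, "z": 0, "roll": 0},
    {"gripper": 255, "x": 39, "y": 0, "z": 0, "roll": 0},
    {"gripper": 255, "x": 39.3, "y": 0, "z": 0, "roll": 0},
    {"gripper": 255, "x": 0, "y": 0, "z": 0, "roll": 0}
  ]
}}

```text
time_s: 9.32
tool_pos: [0.6544, -0.157, 0.2455]
eef_rot: [-179.9, 0.1, 7.7]
contact_force: [-0.3, 0.3, -0.3]
width: -0.003
```

Tips should touch at TCP z ≈ 0.166. Down to 0.172 and look.

{"api": "arm_command", "payload": {
  "increments": [
    {"gripper": 255, "x": 0, "y": 0, "z": 35, "roll": 0},
    {"gripper": 255, "x": 0, "y": 0, "z": 25, "roll": 0},
    {"gripper": 255, "x": 0, "y": 0, "z": 13, "roll": 0},
    {"gripper": 255, "x": 0, "y": 0, "z": 0, "roll": 0}
  ]
}}

```text
time_s: 9.82
tool_pos: [0.6526, -0.1579, 0.1745]
eef_rot: [-180.0, 0.1, 7.6]
contact_force: [-0.4, 1.0, 0.5]
width: -0.004
```

Run:
```python
from rig import env, viewer, nets
import cv2
for n,b in(("scene",(150,310,265,470)),):
    p=viewer.camera(n); a=p["img"][b[0]:b[1],b[2]:b[3],::-1]
    for l in("tube_seat","pin_top"):print(n,l,[(q["position"].round(4) if hasattr(q["position"],"round") else q["position"],q["confidence"]) for q in nets.landmark_of(p,l)[:2]])
    cv2.imwrite(f"pics/{n}5.png",cv2.resize(a,None,fx=3.4,fy=3.4,interpolation=cv2.INTER_CUBIC))
print(env.get_obs()["time_s"],env.get_obs()["tool_pos"])
```

```text
scene tube_seat [([0.6199, -0.0832, 0.0266], 0.92)]
scene pin_top [([0.5581, -0.0708, 0.0706], 0.4)]
9.975 [ 0.65350208 -0.15796991  0.17678444]
```

View pics/scene5.png

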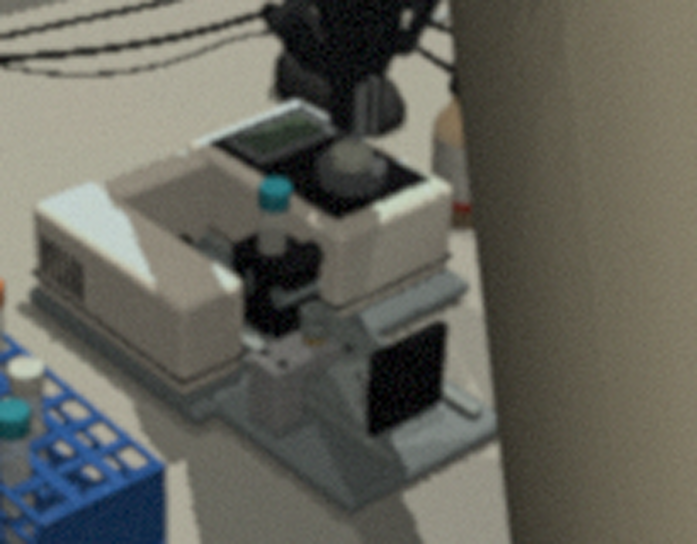

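```bash
cat >> fit.py <<'E'
print("---")
for q in((.6535,-.158,.1028),(.6535,-.158,.093),(.6505,-.1574,.093),(.6535,-.158,.088)):
  u=proj("scene",q)[0];v=proj("top",q)[0];print(q,u,(u-[265,150])*3.4,(v-[280,155])*3.4)
E
python3 fit.py | sed -n '/---/,$p'
python3 - <<'E'
from rig import env, viewer, nets
import cv2
p=viewer.camera("scene"); a=p["img"][165:215,340:410,::-1]
cv2.imwrite("pics/scene6.png",cv2.resize(a,None,fx=10,fy=10,interpolation=cv2.INTER_CUBIC))
E
```

```text
---
(0.6535, -0.158, 0.1028) [367.81087961 189.10208278] [349.55699067 132.94708144] [384.45725497 190.43847   ]
(0.6535, -0.158, 0.093) [367.58352388 193.59390148] [348.78398118 148.21926503] [381.66025096 193.98889999]
(0.6505, -0.1574, 0.093) [368.22594039 194.3392989 ] [350.96819732 150.75361626] [380.66141629 199.37088469]
(0.6535, -0.158, 0.088) [367.468388   195.86861642] [348.39251921 155.95329584] [380.25712996 195.76997818]
```

View pics/scene6.png

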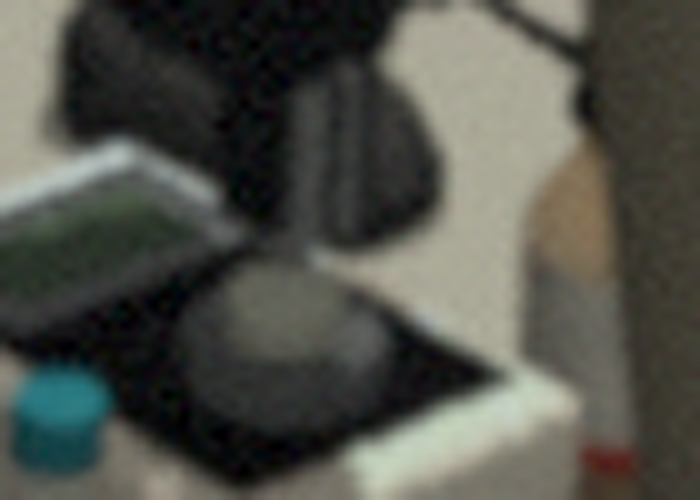

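{"api": "arm_command", "payload": {
  "increments": [
    {"gripper": 255, "x": -1.5, "y": 0, "z": 6, "roll": 0},
    {"gripper": 255, "x": 0, "y": 0, "z": 5, "roll": 0},
    {"gripper": 255, "x": 0, "y": 0, "z": 3, "roll": 0},
    {"gripper": 255, "x": 0, "y": 0, "z": 0, "roll": 0}
  ]
}}

```text
time_s: 10.62
tool_pos: [0.6516, -0.158, 0.1611]
eef_rot: [180.0, 0.0, 7.6]
contact_force: [-2.1, 0.4, 2.8]
width: 0.003
```

{"api": "arm_command", "payload": {
  "increments": [
    {"gripper": 255, "x": 0, "y": 0, "z": 2, "roll": 0},
    {"gripper": 255, "x": 0, "y": 0, "z": 0, "roll": 0}
  ]
}}

```text
time_s: 10.88
tool_pos: [0.6516, -0.158, 0.1606]
eef_rot: [180.0, -0.0, 7.6]
contact_force: [-5.8, 0.7, 10.6]
width: 0.002
```

{"api": "arm_command", "payload": {
  "increments": [
    {"gripper": 255, "x": 0, "y": 0, "z": 0.5, "roll": 0},
    {"gripper": 255, "x": 0, "y": 0, "z": 0, "roll": 0},
    {"gripper": 255, "x": 0, "y": 0, "z": -15, "roll": 0},
    {"gripper": 255, "x": 0, "y": 0, "z": -35, "roll": 0},
    {"gripper": 255, "x": 0, "y": 0, "z": -45, "roll": 0},
    {"gripper": 255, "x": 0, "y": 0, "z": -30, "roll": 0},
    {"gripper": 255, "x": -45, "y": 0, "z": 0, "roll": 0},
    {"gripper": 255, "x": -45, "y": 0, "z": 0, "roll": 0},
    {"gripper": 255, "x": -45, "y": 0, "z": 0, "roll": 0},
    {"gripper": 255, "x": -45, "y": 0, "z": 0, "roll": 0},
    {"gripper": 255, "x": 0, "y": 0, "z": 0, "roll": 0}
  ]
}}

```text
time_s: 12.25
tool_pos: [0.4713, -0.182, 0.2837]
eef_rot: [180.0, -0.0, 7.5]
contact_force: [1.4, 0.4, 0.0]
width: 0.002
```

Run:
```python
from rig import env, viewer, nets
import cv2
for n,b in(("top",(155,330,230,470)),("scene",(150,310,215,470))):
    p=viewer.camera(n); a=p["img"][b[0]:b[1],b[2]:b[3],::-1]
    for l in("push_face","tube_seat","sample_tube","pin_top","read_key_top","rack","amber_bottle","small_bottle"):print(n,l,[(q["position"].round(4) if hasattr(q["position"],"round") else q["position"],q["confidence"]) for q in nets.landmark_of(p,l)[:1]])
    cv2.imwrite(f"pics/{n}7.png",cv2.resize(a,None,fx=3,fy=3,interpolation=cv2.INTER_CUBIC))
o=env.get_obs();print(o["time_s"],o["tool_pos"],o["contact_force"])
```

```text
top push_face [([0.5082, -0.101, 0.0474], 0.7)]
top tube_seat [([0.6228, -0.0837, 0.029], 0.94)]
top sample_tube [([0.5536, -0.0664, 0.0244], 0.44)]
top pin_top [([0.56, -0.0695, 0.0687], 0.36)]
top read_key_top [([0.6529, -0.1586, 0.092], 0.43)]
top rack [([0.6035, 0.0963, -0.005], 0.6)]
top amber_bottle [([0.6847, -0.2762, 0.003], 0.83)]
top small_bottle []
scene push_face [([0.5087, -0.099, 0.0447], 0.59)]
scene tube_seat [([0.6207, -0.0875, 0.0269], 0.92)]
scene sample_tube []
scene pin_top [([0.5576, -0.0694, 0.07], 0.47)]
scene read_key_top [([0.653, -0.1583, 0.0905], 0.4)]
scene rack [([0.6004, 0.0965, -0.0004], 0.84)]
scene amber_bottle [([0.6898, -0.269, -0.0038], 0.63)]
scene small_bottle [([0.5716, -0.2823, -0.0023], 0.69)]
13.15 [ 0.47319554 -0.18180375  0.28341477] [ 0.03362411 -0.13578027  0.51145859]
```

View pics/scene7.png

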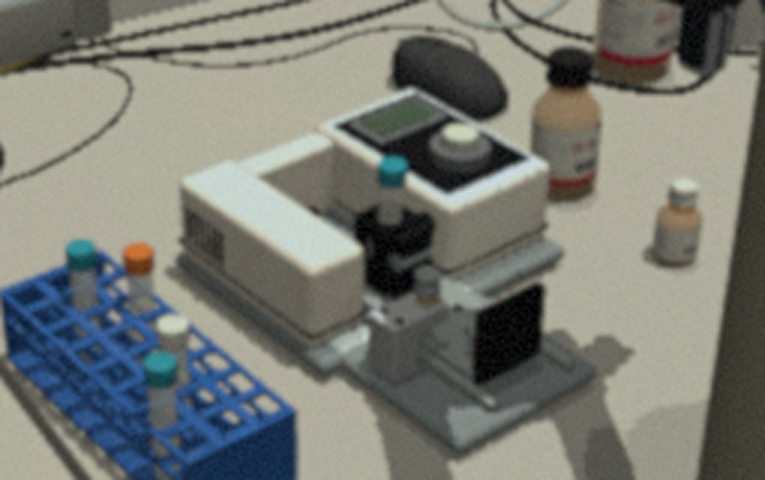

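The picture shows the carriage latched with its plate at about (510,335), the tube upright in the well with its cap at (393,170), and the key up at (461,133). The rack and bottles have not moved, and the arm is clear, so I'm handing in.

```bash
python3 -c "
from rig import env
print(env.finish_job())"
```

```text
the job is handed in; nothing more can be done
None
```

The reading was taken in the required order and the job is handed in at about 13 s. `finish_job` gives no verdict, so the results below rest on my own checks.

- **Push to the back stop:** With the fingers shut, I pushed the thumb plate until the force rose steeply to about 25 N and the arm stalled. The tube seat had moved about 50 mm by then.
- **Latching:** After I let go, the carriage came back and stopped at about 28 mm with the top of the pin at about 70 mm, so it was latched and the pin was down.
- **Measuring key:** I pressed only after that, to about 10.6 N. The fingertips stopped at 87.6 mm, which matches the key being fully down at 88 mm. I then pressed 0.5 mm further and withdrew.
- **Final check:** The last pictures show the carriage still latched, the tube upright in its well, the key up, and the arm clear of everything. The rack and bottles were where they started, within the networks' accuracy.

Three readings disagreed or were missing:
- **Tube position:** In the last look the network reported nothing for the tube in one view and confused it with the pin in the other. I judged the tube by eye and by its seat.
- **Small bottle:** It was not reported in the last top view, but it was in the scene view and had not moved.
- **Sideways force:** Both contacts showed force off the pushing direction: about 16 N upward when pushing the plate, and about 6 N sideways on the key. I did not find the cause.

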